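# Seat the reference probe in the clear well of a dry-well calibrator

## Task

Take the long probe from the rack and push it gently down a well of the calibrator, past the stiff disc, until it is hard against the bottom, then look at its two rings: if the rim does not lie between them the well is blocked, so draw the probe out and use the other well. Leave the probe standing pushed home with the rim between the rings, let go, and leave the short probe and everything else where they are.

Things in the scene. Friction and masses are not known exactly. Their poses are not given: they have to be found in the camera images.
- probe: the long probe, about 90 g: steel stem 12 mm in diameter with a bevelled tip; black handle 22 mm in diameter from 92 to 152 mm above the tip (its top end). Two thin dark rings round the stem, 73 and 89 mm above the tip, mark the right depth: the well's rim must lie between them. Starts upright in either hole of the rack. Origin at the centre of the tip, z towards the handle
- rack: fixed grey rack 70 x 140 mm (x, y), 50 mm tall, with two holes 13.2 mm wide and 40 mm deep, 35 mm either side of its centre along its y axis, a probe standing in each. A probe standing in it has its tip 10 mm above the bench. Origin at the centre of the underside, z up
- drywell: fixed dry-well calibrator: grey box 130 x 150 mm (x, y), 110 mm tall, its top let in with aluminium that has two round blind wells, 14 mm wide with a 3 mm bevel, 30 mm either side of the centre along its y axis. 10 to 20 N is a firm push; more than 30 N between probe and calibrator does damage. Origin at the centre of the underside, z up
- well_a (a point): centre of the mouth of one well (drywell's +y side), level with the rim, 110 mm above the bench. In each well a stiff disc 61.5 mm down holds the probe up; it yields at about 5 N and stays where pushed. In a clear well the floor lies 75 to 87 mm below the rim (it varies); floor and spacer give only about 1 mm per 16 N
- well_b (a point): centre of the mouth of the other well (drywell's -y side), level with the rim, 110 mm above the bench. At least one of the two wells is clear; the other usually holds a hard spacer 62 mm below the rim, just under the disc, where the probe stops dead with its lower ring about 11 mm above the rim. Which one cannot be seen from outside
- short_probe: another probe: same 12 mm steel stem but only 72 mm long, with a low mushroom head 34 mm in diameter and 16 mm tall (88 mm in all), no rings on it. Stands in the other hole of the rack. Not to be used. Origin at the tip, z up
- screwdriver: a 150 mm screwdriver lying on the bench, a bystander; origin under its middle
- tape: a roll of tape lying flat, 90 mm across, 22 mm tall, a bystander; origin at the centre of its underside
- multimeter: a hand-held multimeter lying flat, 150 x 75 x 32 mm, a bystander; origin at the centre of its underside
- mug: a mug 80 mm across, 95 mm tall, a bystander; origin at the centre of its underside
- spool: a small standing spool, 56 mm across, 48 mm tall, a bystander; origin at the centre of its underside
- heatsink: a finned heat sink 70 x 60 x 32 mm, a bystander; origin at the centre of its underside
Mind the look-alikes: they are no part of the job. What is shaped like the probe but purple is not meant. What is shaped like the drywell but green is not meant.

How it is judged:
By the outcome, as a careful person would: the job done as asked, in the order asked, and still so for the second after the job is handed in, with the robot touching nothing.
It also fails if it takes over 72 s, if anything falls off the work surface, if the arm or the gripper's body presses on something with over 40 N, if the wrist force passes 120 N, or if a joint passes its speed limit or range.

## Robot

A 6-joint arm with a two-finger parallel gripper is mounted at the origin on the work surface. World frame = base frame: x ahead of the robot, y to its left, z up, the work surface at z = 0. Lengths are in m, angles in rad, forces in N, time in s.
With the tool pointing down it reaches from about 0.375 to 0.9 m from the base axis. Payload 3.1 kg.
Tool frame: the origin (TCP) lies midway between the tips of the shut fingers; the grasp point (between the pads) lies 19 mm behind it (manip.grasp_offset is the distance from the TCP to the grasp point, in m); z points along the fingers, y is the line along which they close (so a half turn about z gives the same grasp; the last joint's range is limited). The gripper opens to 85 mm and grips with 20 to 120 N. Pads are 22 mm wide; open, the fingers measure 114 mm over their backs; the gripper's body (76 mm by 85 mm) begins 54 mm behind the grasp point. The pads swing forward as they close: fully open they stand 13 mm farther back than shut.
Start: joints at [-1.504, 0.527, 1.433, -0, 1.181, -0.178], TCP at [0.152, -0.606, 0.231] pointing down, gripper open.
Joint ranges: [-3.08, 3.08], [-0.75, 2.2], [0.22, 2.44], [-1.43, 4.57], [0, 2.65], [-2.85, 2.85]. Speed limits (rad/s): [2.79, 2.79, 3.14, 3.14, 3.14, 3.14].

## Interface

Orientations are given as a unit quaternion [x, y, z, w].
In Python, from station import sensors, cams, order, manip gives the robot as it stands.
- The arm moves only by the tool move_arm, never from a script. Its argument "targets" is a list of rows, each an object of numbers: "dx", "dy", "dz": the shift along the world's x, y, z normalised to -1 to 1, where 1 is 25 mm; "rx", "ry", "rz": the turn, a rotation vector about the world's x, y, z normalised to -1 to 1, where 1 is 30 degrees. A call has exactly 10 rows; each row shifts and turns the commanded pose from where the row before left it; what a row does not reach is not made up. A row lasts 1/8 s, in which the tool goes at most 62.5 mm and 10.7 degrees, less where a joint would pass 70% of its speed; a pose out of reach is approached as far as the arm can. A call with a number of a shift or a turn outside -1 to 1 is refused whole. A call with a gripper value outside its range is refused whole. "claw" is the opening in per cent of the stroke, from 0 (shut) to 100 (fully open), set as the call begins (left out, the last holds). The fingers move at their own pace and stop on an object; "newtons" is the grip in N (left out, the last holds). Time passes only in rows, so rows that do not move let the fingers close, or fill a call up. It gives the time, the measured TCP pose, the force, the opening and the grip force at its end, in the units of the state.
- sensors.sense(): the state, without advancing time (a new reading comes with each control period).
- cams.snapshot(name): name is "side" or "top"; returns the picture (400x640x3 uint8, red, green, blue); there is no depth.
- cams.camera_model(name): a dict with "fx", "fy", "cx", "cy" (pixels), "distortion" ([k1, k2, p1, p2, k3] as OpenCV has them; the pictures are not rectified), "extrinsics" (4x4, takes a point from world to camera coordinates). Camera axes: x right, y down, z forward; pixel columns grow to the right and rows downward; lengths in m; the calibration is good to about 2 mm. A picture is of the moment at which its call begins. camera_model takes no time and is no camera call.
- order.sign_off(): hands the job in; it is judged then, once.
The state is a dict: "t": time; "q": joint angles; "qd": joint speeds; "tau": joint torques, N m; "tcp_pos": TCP position; "tool_rot": TCP orientation; "force": force on the tool from outside, world axes, zero at the start; "ft_torque": the same for the moment, N m; "finger_gap": opening from 0.0 (shut) to 1.0 (fully open); "gripper_force": force on a finger pad.
Only numpy, scipy, OpenCV 4.12 (cv2) and the standard library are available. Lean on these libraries where they do the work, as an engineer would, in place of code of your own. Each camera call takes 0.05 s, during which the arm holds its last target. There are 200 camera calls.

## Working session

There is one attempt and no reset: what is moved stays moved. The work goes in short steps, Python scripts to look and compute and a tool call to move; the robot and the scene stay as the last step left them, time stands still between calls to the robot, and variables do not carry over. Pictures are saved under pics/ and viewed, at most 10 in all, crops included, and the job is handed in when it is done.

Besides the shell and the picture viewer there is one more tool, called after ">>>" by a JSON object that holds its "method" and its "body", one argument or row to a line. move_arm: Moves the arm, as the interface text tells. Scaled input: -1 to 1 covers 25 mm each way for a shift and 30 degrees each way for a turn. Its arguments: {"type":"object","properties":{"targets":{"type":"array"},"claw":{"type":"number"},"newtons":{"type":"number"}},"required":["targets"]}

```bash
mkdir -p pics
cat > h.py <<'E'
import numpy as np, cv2
from station import sensors, cams, order, manip
def snap(n,f=None):
    im=cams.snapshot(n)
    if f: cv2.imwrite('pics/'+f,im[:,:,::-1])
    return im
def mod(n):
    m=cams.camera_model(n);K=np.array([[m['fx'],0,m['cx']],[0,m['fy'],m['cy']],[0,0,1.]])
    return K,np.array(m['distortion'],float),np.array(m['extrinsics'])
def ray(n,u,v):
    K,d,E=mod(n);p=cv2.undistortPoints(np.array([[[u,v]]],float),K,d)[0,0]
    R,t=E[:3,:3],E[:3,3];return -R.T@t,R.T@np.array([p[0],p[1],1])
def onz(n,u,v,z):
    c,r=ray(n,u,v);return c+r*(z-c[2])/r[2]
def proj(n,P):
    K,d,E=mod(n);P=np.atleast_2d(np.array(P,float))
    return cv2.projectPoints(P,cv2.Rodrigues(E[:3,:3])[0],E[:3,3],K,d)[0][:,0]
E
python3 - <<'E'
from h import *
a=snap('top','top1.png');b=snap('side','side1.png')
s=sensors.sense();print(s)
for n in('top','side'):
    c,r=ray(n,320,200);print(n,c,r,mod(n)[0][0,0])
E
```

```text
{'t': 0.1, 'q': array([-1.50451796e+00,  5.28333481e-01,  1.43373798e+00,  1.30092829e-05,
        1.18143095e+00, -1.78490701e-01]), 'qd': array([-0.00016422, -0.0018862 , -0.00241064, -0.00128992,  0.0003344 ,
       -0.00067757]), 'tau': array([ 8.63061678e-05, -4.43304598e+01, -1.78586107e+01, -1.94241397e-04,
        3.86319822e-03, -8.14304229e-06]), 'tcp_pos': array([ 0.15145305, -0.60572297,  0.2304674 ]), 'tool_rot': array([ 9.92520205e-01,  1.22076739e-01,  5.95524441e-05, -9.53039196e-04]), 'force': array([0.42072581, 0.01575744, 0.05650938]), 'ft_torque': array([0.02252154, 0.02506066, 0.00896788]), 'gripper_force': 0.0, 'finger_gap': 1.0020128227617833}
top [ 0.32479715 -0.01650886  1.45476618] [ 0.16063954  0.00585363 -0.98700362] 478.44001660289166
side [0.13506136 0.59569955 0.7585905 ] [ 0.44023643 -0.58128361 -0.68457325] 378.48724012919075
```

View pics/top1.png

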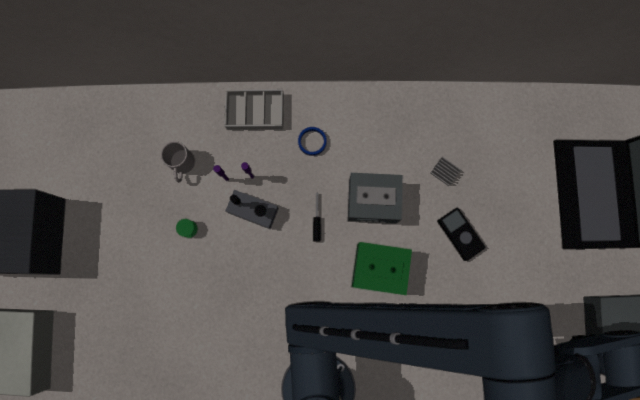

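View pics/side1.png

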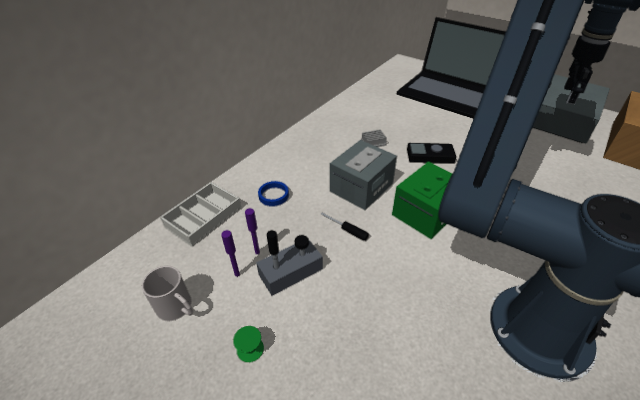

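The long black-handled probe is at top (236,200) / side (272,242). The short mushroom-headed one is at top (261,211) / side (302,242). Two purple look-alikes are at top (220,173) and (247,168). The grey calibrator is at top (375,197) and the green look-alike at (383,268). The black-handled probe in the grey rack and the grey calibrator fit the description. I'll measure them and confirm in one crop.

Run:
```python
from h import *
a=cv2.imread('pics/top1.png');b=cv2.imread('pics/side1.png')
A=cv2.resize(a[175:235,215:295],None,fx=5,fy=5,interpolation=cv2.INTER_CUBIC)
A2=cv2.resize(a[165:230,340:420],None,fx=5,fy=5,interpolation=cv2.INTER_CUBIC)
B=cv2.resize(b[225:300,250:330],None,fx=5,fy=5,interpolation=cv2.INTER_CUBIC)[:275]
B2=cv2.resize(b[135:210,325:405],None,fx=5,fy=5,interpolation=cv2.INTER_CUBIC)[:275]
cv2.imwrite('pics/crop1.png',np.vstack([np.hstack([A[:275],A2[:275]]),np.hstack([B,B2])]))
def blobs(im,x0,y0,x1,y1,th,lo=4,hi=400):
    g=cv2.cvtColor(im,cv2.COLOR_BGR2GRAY)[y0:y1,x0:x1]
    n,l,s,c=cv2.connectedComponentsWithStats((g<th).astype(np.uint8))
    return [(np.round(c[i]+[x0,y0],1),s[i]) for i in range(1,n) if lo<s[i,4]<hi]
g=cv2.cvtColor(a,cv2.COLOR_BGR2GRAY)
print('rack');[print(x) for x in blobs(a,222,185,285,230,30)]
print('wells');[print(x, onz('top',*x[0],.11)) for x in blobs(a,358,187,396,206,95)]
print('sidewells');[print(x, onz('side',*x[0],.11)) for x in blobs(b,345,148,380,172,95)]
for u in[(348,173),(403,173),(403,221),(348,221)]:print(onz('top',*u,.11))
```

```text
rack
(array([235.4, 199.7]), array([ 9, 10, 11, 10, 73], dtype=int32))
(array([260.2, 209.9]), array([ 33,  20,  12,  11, 113], dtype=int32))
(array([273.5, 215.9]), array([49, 25,  6, 14, 23], dtype=int32))
wells
sidewells
(array([351.5, 153. ]), array([  0,   0,  19,  15, 142], dtype=int32)) [ 0.59644769 -0.16775519  0.11      ]
(array([377.3, 148.7]), array([30,  0,  5,  3,  7], dtype=int32)) [ 0.54671645 -0.22977044  0.11      ]
(array([372.7, 165.8]), array([ 15,   7,  20,  17, 176], dtype=int32)) [ 0.5161497  -0.15176493  0.11      ]
(array([356.4, 163.8]), array([10, 15,  4,  2,  5], dtype=int32)) [ 0.55763076 -0.1330145   0.11      ]
(array([349.7, 169.8]), array([ 0, 19, 12,  5, 36], dtype=int32)) [ 0.55811962 -0.09967409  0.11      ]
[ 0.62205938 -0.08917152  0.11      ]
[ 0.62173036 -0.24768149  0.11      ]
[ 0.48271956 -0.2435168   0.11      ]
[ 0.48327239 -0.08759531  0.11      ]
```

View pics/crop1.png

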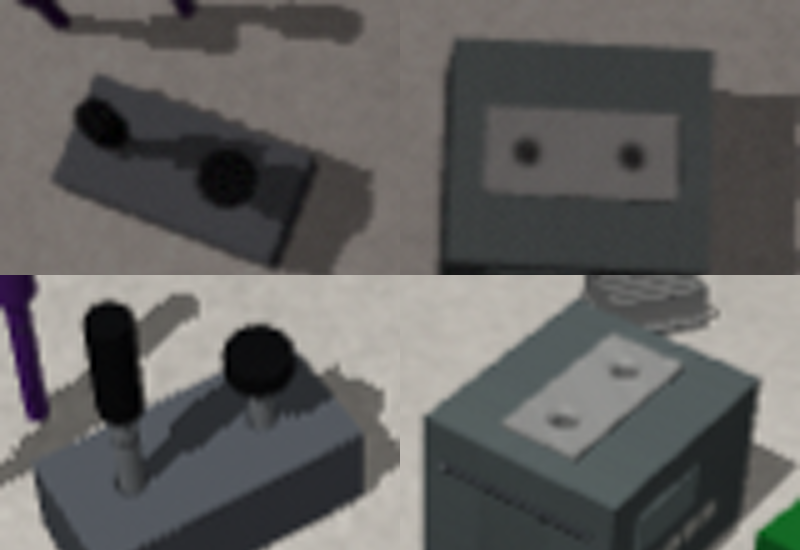

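The crop confirms the long thin-handled probe (side 272,242) in the rack's left hole, the mushroom-headed one beside it, and the grey box with two wells at top (365,195) and (386,196).

Run:
```python
from h import *
def tri(u,v):
    A=np.zeros((3,3));b=np.zeros(3)
    for n,p in(('top',u),('side',v)):
        c,r=ray(n,*p);r/=np.linalg.norm(r);M=np.eye(3)-np.outer(r,r);A+=M;b+=M@c
    return np.linalg.solve(A,b)
print('probe',onz('top',235.4,199.7,.132),onz('side',272.2,242.2,.132),tri((235.4,199.7),(272.2,242.2)))
print('short',onz('top',260.2,209.9,.09))
print('wa',onz('top',365,195,.11),onz('side',357.2,163.8,.11))
print('wb',onz('top',386,196,.11),onz('side',369.6,153.8,.11))
a=cv2.imread('pics/top1.png');h=cv2.cvtColor(a,cv2.COLOR_BGR2HSV)
m=((h[...,0]>125)&(h[...,0]<165)&(h[...,1]>90)).astype(np.uint8)
n,l,s,c=cv2.connectedComponentsWithStats(m)
for i in range(1,n):
    if s[i,4]>15: print('purple',c[i],s[i],onz('top',*c[i],.12))
from scipy.spatial.transform import Rotation as R
q=sensors.sense()['tool_rot'];print(R.from_quat(q).as_matrix())
```

```text
probe [0.54163901 0.22948211 0.132     ] [0.54245989 0.2313329  0.132     ] [0.54257237 0.23020381 0.13060208]
short [0.51845354 0.16436829 0.09      ]
wa [ 0.5577405  -0.13693729  0.11      ] [ 0.55582105 -0.13431781  0.11      ]
wb [ 0.55467921 -0.19689837  0.11      ] [ 0.55202194 -0.19493262  0.11      ]
purple [246.49315068 168.5890411 ] [242 163  11  15  73] [0.6339751  0.20214644 0.12      ]
purple [219.43373494 171.19277108] [213 165  15  15  83] [0.62678142 0.2802978  0.12      ]
[[ 9.70194533e-01  2.42327373e-01 -1.14473825e-04]
 [ 2.42327146e-01 -9.70192723e-01  1.90636125e-03]
 [ 3.50901842e-04 -1.87728138e-03 -9.99998176e-01]]
```

>>> {"method": "move_arm", "body": {
  "targets": [
    {"dx": 0.9, "dy": 0.9, "dz": 0.1},
    {"dx": 0.9, "dy": 0.9, "dz": 0.1},
    {"dx": 0.9, "dy": 0.9, "dz": 0.1},
    {"dx": 0.9, "dy": 0.9, "dz": 0.1},
    {"dx": 0.9, "dy": 0.9},
    {"dx": 0.9, "dy": 0.9},
    {"dx": 0.9, "dy": 0.9},
    {"dx": 0.9, "dy": 0.9},
    {"dx": 0.9, "dy": 0.9},
    {"dx": 0.9, "dy": 0.9}
  ],
  "claw": 55,
  "newtons": 80
}}

```text
schema error: expected keys dx, dy, dz, rx, ry, rz
```

>>> {"method": "move_arm", "body": {
  "targets": [
    {"dx": 0.5, "dy": 1},
    {"dx": 0.5, "dy": 1},
    {"dx": 0.5, "dy": 1},
    {"dx": 0.5, "dy": 1},
    {"dx": 0.5, "dy": 1},
    {"dx": 0.5, "dy": 1},
    {"dx": 0.5, "dy": 1},
    {"dx": 0.5, "dy": 1},
    {"dx": 0.5, "dy": 1},
    {"dx": 0.5, "dy": 1}
  ]
}}

```text
schema error: expected keys dx, dy, dz, rx, ry, rz
```

>>> {"method": "move_arm", "body": {
  "targets": [
    {"dy": 1},
    {"dy": 1},
    {"dy": 1},
    {"dy": 1},
    {"dy": 1},
    {"dy": 1},
    {"dy": 1},
    {"dy": 1},
    {"dy": 1},
    {"dy": 1}
  ]
}}

```text
schema error: expected keys dx, dy, dz, rx, ry, rz
```

>>> {"method": "move_arm", "body": {
  "targets": [
    {"dx": 0.9, "dy": 0.9, "dz": 0.1, "rx": 0, "ry": 0, "rz": 0},
    {"dx": 0.9, "dy": 0.9, "dz": 0.1, "rx": 0, "ry": 0, "rz": 0},
    {"dx": 0.9, "dy": 0.9, "dz": 0.1, "rx": 0, "ry": 0, "rz": 0},
    {"dx": 0.9, "dy": 0.9, "dz": 0.1, "rx": 0, "ry": 0, "rz": 0},
    {"dx": 0.9, "dy": 0.9, "dz": 0, "rx": 0, "ry": 0, "rz": 0},
    {"dx": 0.9, "dy": 0.9, "dz": 0, "rx": 0, "ry": 0, "rz": 0},
    {"dx": 0.9, "dy": 0.9, "dz": 0, "rx": 0, "ry": 0, "rz": 0},
    {"dx": 0.9, "dy": 0.9, "dz": 0, "rx": 0, "ry": 0, "rz": 0},
    {"dx": 0.9, "dy": 0.9, "dz": 0, "rx": 0, "ry": 0, "rz": 0},
    {"dx": 0.9, "dy": 0.9, "dz": 0, "rx": 0, "ry": 0, "rz": 0}
  ],
  "claw": 55,
  "newtons": 80
}}

```text
t: 1.35
tcp_pos: [0.377, -0.3803, 0.2409]
tool_rot: [0.993, 0.122, -0.0, -0.0]
force: [-0.0, 0.1, -1.1]
finger_gap: 0.548
gripper_force: 0.0
```

>>> {"method": "move_arm", "body": {
  "targets": [
    {"dx": 0.5, "dy": 1, "dz": 0, "rx": 0, "ry": 0, "rz": 0},
    {"dx": 0.5, "dy": 1, "dz": 0, "rx": 0, "ry": 0, "rz": 0},
    {"dx": 0.5, "dy": 1, "dz": 0, "rx": 0, "ry": 0, "rz": 0},
    {"dx": 0.5, "dy": 1, "dz": 0, "rx": 0, "ry": 0, "rz": 0},
    {"dx": 0.5, "dy": 1, "dz": 0, "rx": 0, "ry": 0, "rz": 0},
    {"dx": 0.5, "dy": 1, "dz": 0, "rx": 0, "ry": 0, "rz": 0},
    {"dx": 0.5, "dy": 1, "dz": 0, "rx": 0, "ry": 0, "rz": 0},
    {"dx": 0.5, "dy": 1, "dz": 0, "rx": 0, "ry": 0, "rz": 0},
    {"dx": 0.5, "dy": 1, "dz": 0, "rx": 0, "ry": 0, "rz": 0},
    {"dx": 0.5, "dy": 1, "dz": 0, "rx": 0, "ry": 0, "rz": 0}
  ]
}}

```text
t: 2.6
tcp_pos: [0.5016, -0.1303, 0.241]
tool_rot: [0.993, 0.122, -0.0, -0.0]
force: [-0.4, -0.6, -0.0]
finger_gap: 0.548
gripper_force: 0.0
```

>>> {"method": "move_arm", "body": {
  "targets": [
    {"dx": 0, "dy": 1, "dz": 0, "rx": 0, "ry": 0, "rz": 0},
    {"dx": 0, "dy": 1, "dz": 0, "rx": 0, "ry": 0, "rz": 0},
    {"dx": 0, "dy": 1, "dz": 0, "rx": 0, "ry": 0, "rz": 0},
    {"dx": 0, "dy": 1, "dz": 0, "rx": 0, "ry": 0, "rz": 0},
    {"dx": 0, "dy": 1, "dz": 0, "rx": 0, "ry": 0, "rz": 0},
    {"dx": 0, "dy": 1, "dz": 0, "rx": 0, "ry": 0, "rz": 0},
    {"dx": 0, "dy": 1, "dz": 0, "rx": 0, "ry": 0, "rz": 0},
    {"dx": 0, "dy": 1, "dz": 0, "rx": 0, "ry": 0, "rz": 0},
    {"dx": 0, "dy": 1, "dz": 0, "rx": 0, "ry": 0, "rz": 0},
    {"dx": 0, "dy": 1, "dz": 0, "rx": 0, "ry": 0, "rz": 0}
  ]
}}

```text
t: 3.85
tcp_pos: [0.5011, 0.1195, 0.2409]
tool_rot: [0.993, 0.122, -0.0, -0.0]
force: [0.7, -0.0, 0.0]
finger_gap: 0.551
gripper_force: 0.0
```

>>> {"method": "move_arm", "body": {
  "targets": [
    {"dx": 0.33, "dy": 0.89, "dz": 0, "rx": 0, "ry": 0, "rz": 0},
    {"dx": 0.33, "dy": 0.89, "dz": 0, "rx": 0, "ry": 0, "rz": 0},
    {"dx": 0.33, "dy": 0.89, "dz": 0, "rx": 0, "ry": 0, "rz": 0},
    {"dx": 0.33, "dy": 0.89, "dz": 0, "rx": 0, "ry": 0, "rz": 0},
    {"dx": 0.33, "dy": 0.86, "dz": 0, "rx": 0, "ry": 0, "rz": 0},
    {"dx": 0, "dy": 0, "dz": -0.5, "rx": 0, "ry": 0, "rz": 0},
    {"dx": 0, "dy": 0, "dz": -0.5, "rx": 0, "ry": 0, "rz": 0},
    {"dx": 0, "dy": 0, "dz": -0.5, "rx": 0, "ry": 0, "rz": 0},
    {"dx": 0, "dy": 0, "dz": -0.5, "rx": 0, "ry": 0, "rz": 0},
    {"dx": 0, "dy": 0, "dz": 0, "rx": 0, "ry": 0, "rz": 0}
  ]
}}

```text
t: 5.1
tcp_pos: [0.5418, 0.2285, 0.1898]
tool_rot: [0.993, 0.122, -0.002, 0.0]
force: [0.5, -0.5, -0.2]
finger_gap: 0.553
gripper_force: 0.0
```

Run:
```python
from h import *
b=snap('side');print(sensors.sense()['tcp_pos'])
cv2.imwrite('pics/s2.png',cv2.resize(b[170:300,200:340,::-1],None,fx=4,fy=4,interpolation=cv2.INTER_CUBIC))
print(proj('side',[[.543,.230,.162],[.543,.23,.102],[.543,.23,.05]]))
```

```text
[0.54243777 0.22877897 0.19065672]
[[271.0590698  232.40794343]
 [273.72747006 250.55341128]
 [275.84437236 264.91211979]]
```

View pics/s2.png

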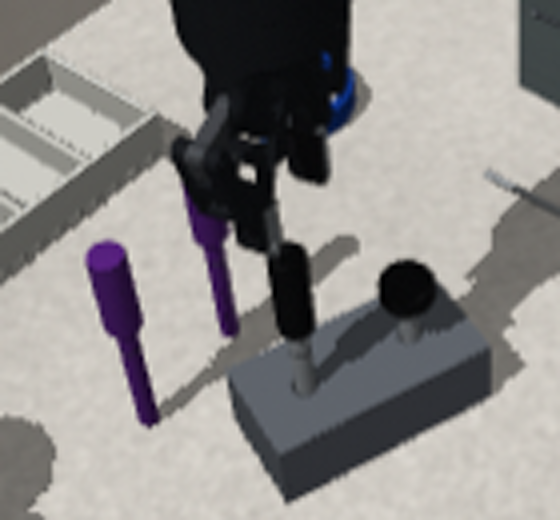

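The picture shows the fingers straddling the probe's axis: fingertips at crop (255,240) and (315,170), handle top at (290,245). I'll go down and grip.

>>> {"method": "move_arm", "body": {
  "targets": [
    {"dx": 0, "dy": 0.05, "dz": -0.5, "rx": 0, "ry": 0, "rz": 0},
    {"dx": 0, "dy": 0, "dz": -0.6, "rx": 0, "ry": 0, "rz": 0},
    {"dx": 0, "dy": 0, "dz": -0.6, "rx": 0, "ry": 0, "rz": 0},
    {"dx": 0, "dy": 0, "dz": -0.6, "rx": 0, "ry": 0, "rz": 0},
    {"dx": 0, "dy": 0, "dz": -0.5, "rx": 0, "ry": 0, "rz": 0},
    {"dx": 0, "dy": 0, "dz": 0, "rx": 0, "ry": 0, "rz": 0},
    {"dx": 0, "dy": 0, "dz": 0, "rx": 0, "ry": 0, "rz": 0},
    {"dx": 0, "dy": 0, "dz": 0, "rx": 0, "ry": 0, "rz": 0},
    {"dx": 0, "dy": 0, "dz": 0, "rx": 0, "ry": 0, "rz": 0},
    {"dx": 0, "dy": 0, "dz": 0, "rx": 0, "ry": 0, "rz": 0}
  ]
}}

```text
t: 6.4
tcp_pos: [0.5429, 0.2305, 0.1217]
tool_rot: [0.993, 0.122, 0.0, -0.0]
force: [0.1, -0.8, -0.8]
finger_gap: 0.553
gripper_force: 0.0
```

>>> {"method": "move_arm", "body": {
  "targets": [
    {"dx": 0, "dy": 0, "dz": 0, "rx": 0, "ry": 0, "rz": 0},
    {"dx": 0, "dy": 0, "dz": 0, "rx": 0, "ry": 0, "rz": 0},
    {"dx": 0, "dy": 0, "dz": 0, "rx": 0, "ry": 0, "rz": 0},
    {"dx": 0, "dy": 0, "dz": 0, "rx": 0, "ry": 0, "rz": 0},
    {"dx": 0, "dy": 0, "dz": 0, "rx": 0, "ry": 0, "rz": 0},
    {"dx": 0, "dy": 0, "dz": 0, "rx": 0, "ry": 0, "rz": 0},
    {"dx": 0, "dy": 0, "dz": 0, "rx": 0, "ry": 0, "rz": 0},
    {"dx": 0, "dy": 0, "dz": 0, "rx": 0, "ry": 0, "rz": 0},
    {"dx": 0, "dy": 0, "dz": 0, "rx": 0, "ry": 0, "rz": 0},
    {"dx": 0, "dy": 0, "dz": 0, "rx": 0, "ry": 0, "rz": 0}
  ],
  "claw": 0,
  "newtons": 60
}}

```text
t: 7.65
tcp_pos: [0.5429, 0.2306, 0.1215]
tool_rot: [0.993, 0.122, 0.0, -0.0]
force: [-0.7, 1.1, 4.9]
finger_gap: 0.242
gripper_force: 58.6
```

>>> {"method": "move_arm", "body": {
  "targets": [
    {"dx": 0, "dy": 0, "dz": 0.2, "rx": 0, "ry": 0, "rz": 0},
    {"dx": 0, "dy": 0, "dz": 0.4, "rx": 0, "ry": 0, "rz": 0},
    {"dx": 0, "dy": 0, "dz": 0.6, "rx": 0, "ry": 0, "rz": 0},
    {"dx": 0, "dy": 0, "dz": 0.6, "rx": 0, "ry": 0, "rz": 0},
    {"dx": 0, "dy": 0, "dz": 0.6, "rx": 0, "ry": 0, "rz": 0},
    {"dx": 0, "dy": 0, "dz": 0.6, "rx": 0, "ry": 0, "rz": 0},
    {"dx": 0, "dy": 0, "dz": 0.6, "rx": 0, "ry": 0, "rz": 0},
    {"dx": 0, "dy": 0, "dz": 0.6, "rx": 0, "ry": 0, "rz": 0},
    {"dx": 0, "dy": 0, "dz": 0.6, "rx": 0, "ry": 0, "rz": 0},
    {"dx": 0, "dy": 0, "dz": 0, "rx": 0, "ry": 0, "rz": 0}
  ]
}}

```text
t: 8.9
tcp_pos: [0.5437, 0.2306, 0.2429]
tool_rot: [0.993, 0.122, 0.002, -0.0]
force: [0.4, 0.2, -1.2]
finger_gap: 0.242
gripper_force: 58.7
```

Run:
```python
from h import *
b=snap('side');s=sensors.sense();print(s['tcp_pos'],s['force'])
cv2.imwrite('pics/s3.png',cv2.resize(b[170:300,200:340,::-1],None,fx=4,fy=4,interpolation=cv2.INTER_CUBIC))
x,y,z=s['tcp_pos']
for h in(-.111,-.038,-.022,-.019): print(h,(proj('side',[x,y,z+h])[0]-[200,170])*4)
```

```text
[0.5429927  0.23045858 0.24191551] [-0.81640538 -0.64592142 -1.18687693]
-0.111 [289.33854278 288.66448602]
-0.038 [275.53597206 194.91907104]
-0.022 [272.27869748 172.74591906]
-0.019 [271.65795699 168.51819057]
```

View pics/s3.png

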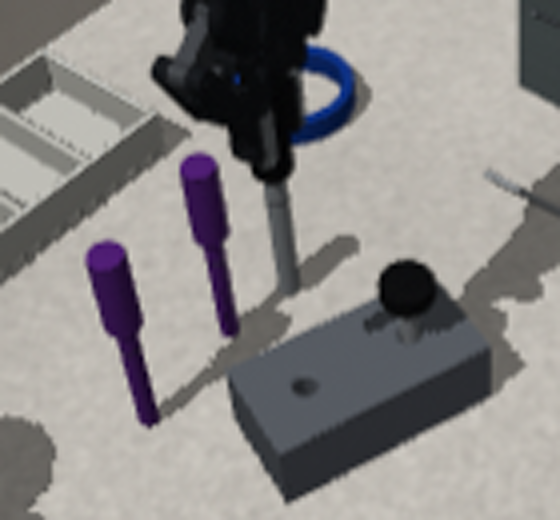

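Tip is at crop (289,293), and the prediction was (289,289), so the probe hangs straight with its tip 0.1115 m below the TCP. I'll refine the well centres during the carry.

>>> {"method": "move_arm", "body": {
  "targets": [
    {"dx": 0, "dy": -0.5, "dz": 0.1, "rx": 0, "ry": 0, "rz": 0},
    {"dx": 0, "dy": -1, "dz": 0, "rx": 0, "ry": 0, "rz": 0},
    {"dx": 0, "dy": -1, "dz": 0, "rx": 0, "ry": 0, "rz": 0},
    {"dx": 0, "dy": -1, "dz": 0, "rx": 0, "ry": 0, "rz": 0},
    {"dx": 0, "dy": -1, "dz": 0, "rx": 0, "ry": 0, "rz": 0},
    {"dx": 0, "dy": -1, "dz": 0, "rx": 0, "ry": 0, "rz": 0},
    {"dx": 0, "dy": -1, "dz": 0, "rx": 0, "ry": 0, "rz": 0},
    {"dx": 0, "dy": -1, "dz": 0, "rx": 0, "ry": 0, "rz": 0},
    {"dx": 0, "dy": -1, "dz": 0, "rx": 0, "ry": 0, "rz": 0},
    {"dx": 0, "dy": -1, "dz": 0, "rx": 0, "ry": 0, "rz": 0}
  ]
}}

```text
t: 10.2
tcp_pos: [0.542, -0.0086, 0.2432]
tool_rot: [0.993, 0.122, -0.001, -0.0]
force: [0.6, 0.2, -0.7]
finger_gap: 0.242
gripper_force: 58.7
```

Run:
```python
from h import *
for n,f,ws in(('top','top1',((365,195),(386,196))),('side','side1',((357.2,163.8),(369.6,153.8)))):
    g=cv2.cvtColor(cv2.imread(f'pics/{f}.png'),cv2.COLOR_BGR2GRAY).astype(float)
    for u,v in ws:
        u,v=int(round(u)),int(round(v));w=g[v-4:v+5,u-5:u+6];bg=np.percentile(w,70)
        d=np.clip(bg-w-10,0,None);yy,xx=np.mgrid[v-4:v+5,u-5:u+6]
        p=((xx*d).sum()/d.sum(),(yy*d).sum()/d.sum());print(n,np.round(p,2),onz(n,*p,.11),np.round(w[4]))
```

```text
top [364.93 194.92] [ 0.55798487 -0.13673774  0.11      ] [94. 90. 74. 49. 37. 32. 33. 52. 78. 89. 92.]
top [385.9  195.92] [ 0.55491985 -0.19661772  0.11      ] [93. 89. 72. 50. 33. 30. 33. 56. 80. 89. 92.]
side [356.51 164.24] [ 0.55632087 -0.13149908  0.11      ] [141. 139. 122.  92.  75.  87.  94.  97. 113. 139. 145.]
side [369.65 154.28] [ 0.55070693 -0.19303839  0.11      ] [144. 135. 101.  82.  91.  95.  96. 114. 140. 143. 144.]
```

>>> {"method": "move_arm", "body": {
  "targets": [
    {"dx": 0.1, "dy": -0.9, "dz": 0, "rx": 0, "ry": 0, "rz": 0},
    {"dx": 0.1, "dy": -0.9, "dz": 0, "rx": 0, "ry": 0, "rz": 0},
    {"dx": 0.1, "dy": -0.9, "dz": 0, "rx": 0, "ry": 0, "rz": 0},
    {"dx": 0.1, "dy": -0.9, "dz": 0, "rx": 0, "ry": 0, "rz": 0},
    {"dx": 0.1, "dy": -0.9, "dz": 0, "rx": 0, "ry": 0, "rz": 0},
    {"dx": 0.1, "dy": -0.6, "dz": 0, "rx": 0, "ry": 0, "rz": 0},
    {"dx": 0, "dy": 0, "dz": -0.2, "rx": 0, "ry": 0, "rz": 0},
    {"dx": 0, "dy": 0, "dz": -0.3, "rx": 0, "ry": 0, "rz": 0},
    {"dx": 0, "dy": 0, "dz": -0.1, "rx": 0, "ry": 0, "rz": 0},
    {"dx": 0, "dy": 0, "dz": 0, "rx": 0, "ry": 0, "rz": 0}
  ]
}}

```text
t: 11.45
tcp_pos: [0.5575, -0.1338, 0.2284]
tool_rot: [0.992, 0.123, -0.0, -0.0]
force: [0.5, -0.5, -0.3]
finger_gap: 0.243
gripper_force: 58.7
```

Run:
```python
from h import *
b=snap('side');s=sensors.sense();print(s['tcp_pos'],s['force'])
cv2.imwrite('pics/s4.png',cv2.resize(b[105:205,310:430,::-1],None,fx=6,fy=6,interpolation=cv2.INTER_CUBIC))
x,y,z=s['tcp_pos']
for p in((x,y,z-.1115),(.558,-.1355,.11),(.5545,-.1955,.11),(x,y,z-.0385),(x,y,z-.0225)): print(p,(proj('side',p)[0]-[310,105])*6)
```

```text
[ 0.55772601 -0.13399337  0.2287158 ] [-0.45748311  0.25300619 -0.69654717]
(np.float64(0.5577260090246039), np.float64(-0.13399337188839436), np.float64(0.11721580124105417)) [280.18726779 339.31818195]
(0.558, -0.1355, 0.11) [280.59905268 349.85832666]
(0.5545, -0.1955, 0.11) [353.77102278 290.44306768]
(np.float64(0.5577260090246039), np.float64(-0.13399337188839436), np.float64(0.19021580124105417)) [288.99978823 207.62555015]
(np.float64(0.5577260090246039), np.float64(-0.13399337188839436), np.float64(0.20621580124105418)) [291.04046253 177.04708561]
```

View pics/s4.png

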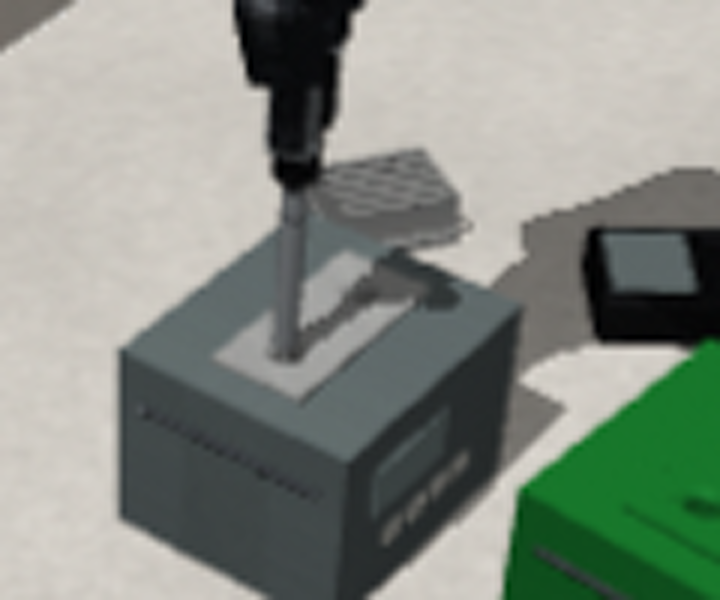

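The tip is at crop (286,350) and the dark well mouth shows just beneath it at about (288,357). It is nearly centred, so I nudge 1.5 mm in -y and lower.

>>> {"method": "move_arm", "body": {
  "targets": [
    {"dx": 0, "dy": -0.06, "dz": 0, "rx": 0, "ry": 0, "rz": 0},
    {"dx": 0, "dy": 0, "dz": -0.1, "rx": 0, "ry": 0, "rz": 0},
    {"dx": 0, "dy": 0, "dz": -0.1, "rx": 0, "ry": 0, "rz": 0},
    {"dx": 0, "dy": 0, "dz": -0.1, "rx": 0, "ry": 0, "rz": 0},
    {"dx": 0, "dy": 0, "dz": -0.1, "rx": 0, "ry": 0, "rz": 0},
    {"dx": 0, "dy": 0, "dz": -0.1, "rx": 0, "ry": 0, "rz": 0},
    {"dx": 0, "dy": 0, "dz": -0.1, "rx": 0, "ry": 0, "rz": 0},
    {"dx": 0, "dy": 0, "dz": 0, "rx": 0, "ry": 0, "rz": 0},
    {"dx": 0, "dy": 0, "dz": 0, "rx": 0, "ry": 0, "rz": 0},
    {"dx": 0, "dy": 0, "dz": 0, "rx": 0, "ry": 0, "rz": 0}
  ]
}}

```text
t: 12.75
tcp_pos: [0.5579, -0.1364, 0.2137]
tool_rot: [0.993, 0.122, 0.0, 0.0]
force: [0.0, -2.1, -2.6]
finger_gap: 0.243
gripper_force: 58.6
```

>>> {"method": "move_arm", "body": {
  "targets": [
    {"dx": 0, "dy": -0.02, "dz": 0, "rx": 0, "ry": 0, "rz": 0},
    {"dx": 0, "dy": 0, "dz": -0.1, "rx": 0, "ry": 0, "rz": 0},
    {"dx": 0, "dy": 0, "dz": -0.1, "rx": 0, "ry": 0, "rz": 0},
    {"dx": 0, "dy": 0, "dz": -0.1, "rx": 0, "ry": 0, "rz": 0},
    {"dx": 0, "dy": 0, "dz": -0.1, "rx": 0, "ry": 0, "rz": 0},
    {"dx": 0, "dy": 0, "dz": -0.1, "rx": 0, "ry": 0, "rz": 0},
    {"dx": 0, "dy": 0, "dz": -0.1, "rx": 0, "ry": 0, "rz": 0},
    {"dx": 0, "dy": 0, "dz": 0, "rx": 0, "ry": 0, "rz": 0},
    {"dx": 0, "dy": 0, "dz": 0, "rx": 0, "ry": 0, "rz": 0},
    {"dx": 0, "dy": 0, "dz": 0, "rx": 0, "ry": 0, "rz": 0}
  ]
}}

```text
t: 14.0
tcp_pos: [0.5577, -0.1366, 0.1986]
tool_rot: [0.993, 0.122, -0.0, 0.0]
force: [0.2, -3.7, -2.1]
finger_gap: 0.241
gripper_force: 58.7
```

>>> {"method": "move_arm", "body": {
  "targets": [
    {"dx": 0, "dy": -0.04, "dz": 0, "rx": 0, "ry": 0, "rz": 0},
    {"dx": 0, "dy": 0, "dz": -0.15, "rx": 0, "ry": 0, "rz": 0},
    {"dx": 0, "dy": 0, "dz": -0.15, "rx": 0, "ry": 0, "rz": 0},
    {"dx": 0, "dy": 0, "dz": -0.15, "rx": 0, "ry": 0, "rz": 0},
    {"dx": 0, "dy": 0, "dz": -0.15, "rx": 0, "ry": 0, "rz": 0},
    {"dx": 0, "dy": 0, "dz": -0.15, "rx": 0, "ry": 0, "rz": 0},
    {"dx": 0, "dy": 0, "dz": -0.15, "rx": 0, "ry": 0, "rz": 0},
    {"dx": 0, "dy": 0, "dz": -0.15, "rx": 0, "ry": 0, "rz": 0},
    {"dx": 0, "dy": 0, "dz": 0, "rx": 0, "ry": 0, "rz": 0},
    {"dx": 0, "dy": 0, "dz": 0, "rx": 0, "ry": 0, "rz": 0}
  ]
}}

```text
t: 15.25
tcp_pos: [0.5576, -0.1375, 0.1726]
tool_rot: [0.993, 0.122, -0.0, -0.0]
force: [-0.1, 0.8, 0.1]
finger_gap: 0.24
gripper_force: 58.9
```

>>> {"method": "move_arm", "body": {
  "targets": [
    {"dx": 0, "dy": 0, "dz": -0.12, "rx": 0, "ry": 0, "rz": 0},
    {"dx": 0, "dy": 0, "dz": -0.12, "rx": 0, "ry": 0, "rz": 0},
    {"dx": 0, "dy": 0, "dz": -0.12, "rx": 0, "ry": 0, "rz": 0},
    {"dx": 0, "dy": 0, "dz": -0.04, "rx": 0, "ry": 0, "rz": 0},
    {"dx": 0, "dy": 0, "dz": -0.04, "rx": 0, "ry": 0, "rz": 0},
    {"dx": 0, "dy": 0, "dz": -0.04, "rx": 0, "ry": 0, "rz": 0},
    {"dx": 0, "dy": 0, "dz": -0.02, "rx": 0, "ry": 0, "rz": 0},
    {"dx": 0, "dy": 0, "dz": -0.02, "rx": 0, "ry": 0, "rz": 0},
    {"dx": 0, "dy": 0, "dz": 0, "rx": 0, "ry": 0, "rz": 0},
    {"dx": 0, "dy": 0, "dz": 0, "rx": 0, "ry": 0, "rz": 0}
  ]
}}

```text
t: 16.5
tcp_pos: [0.5579, -0.1376, 0.16]
tool_rot: [0.993, 0.122, 0.0, 0.0]
force: [-0.1, 0.5, 4.2]
finger_gap: 0.238
gripper_force: 59.4
```

>>> {"method": "move_arm", "body": {
  "targets": [
    {"dx": 0, "dy": 0, "dz": -0.02, "rx": 0, "ry": 0, "rz": 0},
    {"dx": 0, "dy": 0, "dz": 0, "rx": 0, "ry": 0, "rz": 0},
    {"dx": 0, "dy": 0, "dz": -0.02, "rx": 0, "ry": 0, "rz": 0},
    {"dx": 0, "dy": 0, "dz": 0, "rx": 0, "ry": 0, "rz": 0},
    {"dx": 0, "dy": 0, "dz": 0, "rx": 0, "ry": 0, "rz": 0},
    {"dx": 0, "dy": 0, "dz": 0, "rx": 0, "ry": 0, "rz": 0},
    {"dx": 0, "dy": 0, "dz": 0, "rx": 0, "ry": 0, "rz": 0},
    {"dx": 0, "dy": 0, "dz": 0, "rx": 0, "ry": 0, "rz": 0},
    {"dx": 0, "dy": 0, "dz": 0, "rx": 0, "ry": 0, "rz": 0},
    {"dx": 0, "dy": 0, "dz": 0, "rx": 0, "ry": 0, "rz": 0}
  ]
}}

```text
t: 17.75
tcp_pos: [0.5578, -0.1376, 0.1586]
tool_rot: [0.993, 0.122, 0.0, 0.0]
force: [-0.8, 0.6, 3.4]
finger_gap: 0.243
gripper_force: 59.4
```

>>> {"method": "move_arm", "body": {
  "targets": [
    {"dx": 0, "dy": 0, "dz": -0.02, "rx": 0, "ry": 0, "rz": 0},
    {"dx": 0, "dy": 0, "dz": -0.02, "rx": 0, "ry": 0, "rz": 0},
    {"dx": 0, "dy": 0, "dz": 0, "rx": 0, "ry": 0, "rz": 0},
    {"dx": 0, "dy": 0, "dz": 0, "rx": 0, "ry": 0, "rz": 0},
    {"dx": 0, "dy": 0, "dz": 0, "rx": 0, "ry": 0, "rz": 0},
    {"dx": 0, "dy": 0, "dz": 0, "rx": 0, "ry": 0, "rz": 0},
    {"dx": 0, "dy": 0, "dz": 0, "rx": 0, "ry": 0, "rz": 0},
    {"dx": 0, "dy": 0, "dz": 0, "rx": 0, "ry": 0, "rz": 0},
    {"dx": 0, "dy": 0, "dz": 0, "rx": 0, "ry": 0, "rz": 0},
    {"dx": 0, "dy": 0, "dz": 0, "rx": 0, "ry": 0, "rz": 0}
  ]
}}

```text
t: 19.0
tcp_pos: [0.5577, -0.1376, 0.1575]
tool_rot: [0.993, 0.122, -0.0, 0.0]
force: [-0.7, -0.2, 2.4]
finger_gap: 0.239
gripper_force: 59.4
```

>>> {"method": "move_arm", "body": {
  "targets": [
    {"dx": 0, "dy": 0, "dz": -0.02, "rx": 0, "ry": 0, "rz": 0},
    {"dx": 0, "dy": 0, "dz": -0.02, "rx": 0, "ry": 0, "rz": 0},
    {"dx": 0, "dy": 0, "dz": -0.02, "rx": 0, "ry": 0, "rz": 0},
    {"dx": 0, "dy": 0, "dz": -0.02, "rx": 0, "ry": 0, "rz": 0},
    {"dx": 0, "dy": 0, "dz": -0.02, "rx": 0, "ry": 0, "rz": 0},
    {"dx": 0, "dy": 0, "dz": -0.02, "rx": 0, "ry": 0, "rz": 0},
    {"dx": 0, "dy": 0, "dz": 0, "rx": 0, "ry": 0, "rz": 0},
    {"dx": 0, "dy": 0, "dz": 0, "rx": 0, "ry": 0, "rz": 0},
    {"dx": 0, "dy": 0, "dz": 0, "rx": 0, "ry": 0, "rz": 0},
    {"dx": 0, "dy": 0, "dz": 0, "rx": 0, "ry": 0, "rz": 0}
  ]
}}

```text
t: 20.25
tcp_pos: [0.5577, -0.1376, 0.1545]
tool_rot: [0.993, 0.122, -0.0, 0.0]
force: [0.5, -0.1, 3.1]
finger_gap: 0.24
gripper_force: 59.3
```

>>> {"method": "move_arm", "body": {
  "targets": [
    {"dx": 0, "dy": 0, "dz": -0.03, "rx": 0, "ry": 0, "rz": 0},
    {"dx": 0, "dy": 0, "dz": -0.03, "rx": 0, "ry": 0, "rz": 0},
    {"dx": 0, "dy": 0, "dz": -0.03, "rx": 0, "ry": 0, "rz": 0},
    {"dx": 0, "dy": 0, "dz": -0.03, "rx": 0, "ry": 0, "rz": 0},
    {"dx": 0, "dy": 0, "dz": -0.03, "rx": 0, "ry": 0, "rz": 0},
    {"dx": 0, "dy": 0, "dz": -0.03, "rx": 0, "ry": 0, "rz": 0},
    {"dx": 0, "dy": 0, "dz": -0.03, "rx": 0, "ry": 0, "rz": 0},
    {"dx": 0, "dy": 0, "dz": -0.03, "rx": 0, "ry": 0, "rz": 0},
    {"dx": 0, "dy": 0, "dz": 0, "rx": 0, "ry": 0, "rz": 0},
    {"dx": 0, "dy": 0, "dz": 0, "rx": 0, "ry": 0, "rz": 0}
  ]
}}

```text
t: 21.5
tcp_pos: [0.5577, -0.1376, 0.1484]
tool_rot: [0.993, 0.122, -0.0, 0.0]
force: [-0.1, -1.2, 3.3]
finger_gap: 0.241
gripper_force: 59.3
```

>>> {"method": "move_arm", "body": {
  "targets": [
    {"dx": 0, "dy": 0, "dz": -0.025, "rx": 0, "ry": 0, "rz": 0},
    {"dx": 0, "dy": 0, "dz": -0.025, "rx": 0, "ry": 0, "rz": 0},
    {"dx": 0, "dy": 0, "dz": 0, "rx": 0, "ry": 0, "rz": 0},
    {"dx": 0, "dy": 0, "dz": 0, "rx": 0, "ry": 0, "rz": 0},
    {"dx": 0, "dy": 0, "dz": 0, "rx": 0, "ry": 0, "rz": 0},
    {"dx": 0, "dy": 0, "dz": 0, "rx": 0, "ry": 0, "rz": 0},
    {"dx": 0, "dy": 0, "dz": 0, "rx": 0, "ry": 0, "rz": 0},
    {"dx": 0, "dy": 0, "dz": 0, "rx": 0, "ry": 0, "rz": 0},
    {"dx": 0, "dy": 0, "dz": 0, "rx": 0, "ry": 0, "rz": 0},
    {"dx": 0, "dy": 0, "dz": 0, "rx": 0, "ry": 0, "rz": 0}
  ]
}}

```text
t: 22.75
tcp_pos: [0.5578, -0.1376, 0.1473]
tool_rot: [0.993, 0.122, 0.0, 0.0]
force: [0.2, -0.4, 3.0]
finger_gap: 0.236
gripper_force: 59.3
```

>>> {"method": "move_arm", "body": {
  "targets": [
    {"dx": 0, "dy": 0, "dz": -0.025, "rx": 0, "ry": 0, "rz": 0},
    {"dx": 0, "dy": 0, "dz": -0.025, "rx": 0, "ry": 0, "rz": 0},
    {"dx": 0, "dy": 0, "dz": 0, "rx": 0, "ry": 0, "rz": 0},
    {"dx": 0, "dy": 0, "dz": 0, "rx": 0, "ry": 0, "rz": 0},
    {"dx": 0, "dy": 0, "dz": 0, "rx": 0, "ry": 0, "rz": 0},
    {"dx": 0, "dy": 0, "dz": 0, "rx": 0, "ry": 0, "rz": 0},
    {"dx": 0, "dy": 0, "dz": 0, "rx": 0, "ry": 0, "rz": 0},
    {"dx": 0, "dy": 0, "dz": 0, "rx": 0, "ry": 0, "rz": 0},
    {"dx": 0, "dy": 0, "dz": 0, "rx": 0, "ry": 0, "rz": 0},
    {"dx": 0, "dy": 0, "dz": 0, "rx": 0, "ry": 0, "rz": 0}
  ]
}}

```text
t: 24.0
tcp_pos: [0.5577, -0.1376, 0.146]
tool_rot: [0.993, 0.122, -0.0, -0.0]
force: [0.3, -0.1, 2.8]
finger_gap: 0.242
gripper_force: 59.3
```

>>> {"method": "move_arm", "body": {
  "targets": [
    {"dx": 0, "dy": 0, "dz": -0.025, "rx": 0, "ry": 0, "rz": 0},
    {"dx": 0, "dy": 0, "dz": -0.025, "rx": 0, "ry": 0, "rz": 0},
    {"dx": 0, "dy": 0, "dz": 0, "rx": 0, "ry": 0, "rz": 0},
    {"dx": 0, "dy": 0, "dz": 0, "rx": 0, "ry": 0, "rz": 0},
    {"dx": 0, "dy": 0, "dz": 0, "rx": 0, "ry": 0, "rz": 0},
    {"dx": 0, "dy": 0, "dz": 0, "rx": 0, "ry": 0, "rz": 0},
    {"dx": 0, "dy": 0, "dz": 0, "rx": 0, "ry": 0, "rz": 0},
    {"dx": 0, "dy": 0, "dz": 0, "rx": 0, "ry": 0, "rz": 0},
    {"dx": 0, "dy": 0, "dz": 0, "rx": 0, "ry": 0, "rz": 0},
    {"dx": 0, "dy": 0, "dz": 0, "rx": 0, "ry": 0, "rz": 0}
  ]
}}

```text
t: 25.25
tcp_pos: [0.5577, -0.1376, 0.1448]
tool_rot: [0.993, 0.122, -0.0, -0.0]
force: [0.8, -1.2, 2.8]
finger_gap: 0.24
gripper_force: 59.2
```

>>> {"method": "move_arm", "body": {
  "targets": [
    {"dx": 0, "dy": 0, "dz": -0.025, "rx": 0, "ry": 0, "rz": 0},
    {"dx": 0, "dy": 0, "dz": -0.025, "rx": 0, "ry": 0, "rz": 0},
    {"dx": 0, "dy": 0, "dz": 0, "rx": 0, "ry": 0, "rz": 0},
    {"dx": 0, "dy": 0, "dz": 0, "rx": 0, "ry": 0, "rz": 0},
    {"dx": 0, "dy": 0, "dz": 0, "rx": 0, "ry": 0, "rz": 0},
    {"dx": 0, "dy": 0, "dz": 0, "rx": 0, "ry": 0, "rz": 0},
    {"dx": 0, "dy": 0, "dz": 0, "rx": 0, "ry": 0, "rz": 0},
    {"dx": 0, "dy": 0, "dz": 0, "rx": 0, "ry": 0, "rz": 0},
    {"dx": 0, "dy": 0, "dz": 0, "rx": 0, "ry": 0, "rz": 0},
    {"dx": 0, "dy": 0, "dz": 0, "rx": 0, "ry": 0, "rz": 0}
  ]
}}

```text
t: 26.5
tcp_pos: [0.5577, -0.1376, 0.1436]
tool_rot: [0.993, 0.122, -0.0, -0.0]
force: [0.1, -1.1, 3.0]
finger_gap: 0.241
gripper_force: 59.3
```

>>> {"method": "move_arm", "body": {
  "targets": [
    {"dx": 0, "dy": 0, "dz": -0.025, "rx": 0, "ry": 0, "rz": 0},
    {"dx": 0, "dy": 0, "dz": -0.025, "rx": 0, "ry": 0, "rz": 0},
    {"dx": 0, "dy": 0, "dz": 0, "rx": 0, "ry": 0, "rz": 0},
    {"dx": 0, "dy": 0, "dz": 0, "rx": 0, "ry": 0, "rz": 0},
    {"dx": 0, "dy": 0, "dz": 0, "rx": 0, "ry": 0, "rz": 0},
    {"dx": 0, "dy": 0, "dz": 0, "rx": 0, "ry": 0, "rz": 0},
    {"dx": 0, "dy": 0, "dz": 0, "rx": 0, "ry": 0, "rz": 0},
    {"dx": 0, "dy": 0, "dz": 0, "rx": 0, "ry": 0, "rz": 0},
    {"dx": 0, "dy": 0, "dz": 0, "rx": 0, "ry": 0, "rz": 0},
    {"dx": 0, "dy": 0, "dz": 0, "rx": 0, "ry": 0, "rz": 0}
  ]
}}

```text
t: 27.75
tcp_pos: [0.5577, -0.1376, 0.1423]
tool_rot: [0.993, 0.122, -0.0, -0.0]
force: [1.1, -0.8, 3.5]
finger_gap: 0.241
gripper_force: 59.2
```

>>> {"method": "move_arm", "body": {
  "targets": [
    {"dx": 0, "dy": 0, "dz": -0.025, "rx": 0, "ry": 0, "rz": 0},
    {"dx": 0, "dy": 0, "dz": -0.025, "rx": 0, "ry": 0, "rz": 0},
    {"dx": 0, "dy": 0, "dz": 0, "rx": 0, "ry": 0, "rz": 0},
    {"dx": 0, "dy": 0, "dz": 0, "rx": 0, "ry": 0, "rz": 0},
    {"dx": 0, "dy": 0, "dz": 0, "rx": 0, "ry": 0, "rz": 0},
    {"dx": 0, "dy": 0, "dz": 0, "rx": 0, "ry": 0, "rz": 0},
    {"dx": 0, "dy": 0, "dz": 0, "rx": 0, "ry": 0, "rz": 0},
    {"dx": 0, "dy": 0, "dz": 0, "rx": 0, "ry": 0, "rz": 0},
    {"dx": 0, "dy": 0, "dz": 0, "rx": 0, "ry": 0, "rz": 0},
    {"dx": 0, "dy": 0, "dz": 0, "rx": 0, "ry": 0, "rz": 0}
  ]
}}

```text
t: 29.0
tcp_pos: [0.5579, -0.1376, 0.1417]
tool_rot: [0.993, 0.122, 0.0, 0.0]
force: [-0.1, -0.4, 6.7]
finger_gap: 0.246
gripper_force: 59.3
```

>>> {"method": "move_arm", "body": {
  "targets": [
    {"dx": 0, "dy": 0, "dz": -0.02, "rx": 0, "ry": 0, "rz": 0},
    {"dx": 0, "dy": 0, "dz": 0, "rx": 0, "ry": 0, "rz": 0},
    {"dx": 0, "dy": 0, "dz": 0, "rx": 0, "ry": 0, "rz": 0},
    {"dx": 0, "dy": 0, "dz": 0, "rx": 0, "ry": 0, "rz": 0},
    {"dx": 0, "dy": 0, "dz": 0, "rx": 0, "ry": 0, "rz": 0},
    {"dx": 0, "dy": 0, "dz": 0, "rx": 0, "ry": 0, "rz": 0},
    {"dx": 0, "dy": 0, "dz": 0, "rx": 0, "ry": 0, "rz": 0},
    {"dx": 0, "dy": 0, "dz": 0, "rx": 0, "ry": 0, "rz": 0},
    {"dx": 0, "dy": 0, "dz": 0, "rx": 0, "ry": 0, "rz": 0},
    {"dx": 0, "dy": 0, "dz": 0, "rx": 0, "ry": 0, "rz": 0}
  ]
}}

```text
t: 30.25
tcp_pos: [0.558, -0.1376, 0.1415]
tool_rot: [0.993, 0.122, 0.0, 0.0]
force: [-0.7, -1.1, 8.8]
finger_gap: 0.243
gripper_force: 59.6
```

>>> {"method": "move_arm", "body": {
  "targets": [
    {"dx": 0, "dy": 0, "dz": -0.02, "rx": 0, "ry": 0, "rz": 0},
    {"dx": 0, "dy": 0, "dz": -0.02, "rx": 0, "ry": 0, "rz": 0},
    {"dx": 0, "dy": 0, "dz": -0.02, "rx": 0, "ry": 0, "rz": 0},
    {"dx": 0, "dy": 0, "dz": 0, "rx": 0, "ry": 0, "rz": 0},
    {"dx": 0, "dy": 0, "dz": 0, "rx": 0, "ry": 0, "rz": 0},
    {"dx": 0, "dy": 0, "dz": 0, "rx": 0, "ry": 0, "rz": 0},
    {"dx": 0, "dy": 0, "dz": 0, "rx": 0, "ry": 0, "rz": 0},
    {"dx": 0, "dy": 0, "dz": 0, "rx": 0, "ry": 0, "rz": 0},
    {"dx": 0, "dy": 0, "dz": 0, "rx": 0, "ry": 0, "rz": 0},
    {"dx": 0, "dy": 0, "dz": 0, "rx": 0, "ry": 0, "rz": 0}
  ]
}}

```text
t: 31.5
tcp_pos: [0.5582, -0.1376, 0.141]
tool_rot: [0.993, 0.122, 0.001, 0.0]
force: [-2.3, -0.4, 13.4]
finger_gap: 0.241
gripper_force: 60.4
```

Run:
```python
from h import *
b=snap('side');s=sensors.sense();print(s['tcp_pos'],s['force'])
cv2.imwrite('pics/s5.png',cv2.resize(b[130:180,325:395,::-1],None,fx=10,fy=10,interpolation=cv2.INTER_CUBIC))
```

```text
[ 0.55821813 -0.1375341   0.14098454] [-0.93910299 -0.01836512 13.84851407]
```

View pics/s5.png

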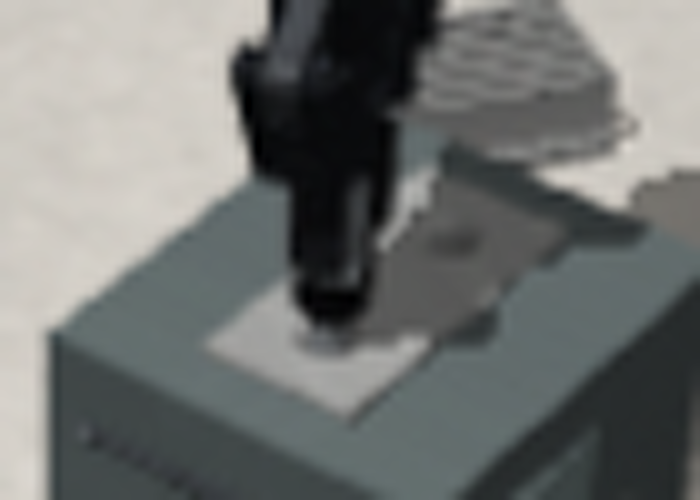

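The handle's lower end is at crop (327,320), close above the rim at about (325,350), with only a few mm of stem and no lower ring showing. Depth by the arm is about 80 mm with a 14 N push, so the rim lies between the rings and the well is clear. I'll relax the push and let go.

>>> {"method": "move_arm", "body": {
  "targets": [
    {"dx": 0, "dy": 0, "dz": 0.02, "rx": 0, "ry": 0, "rz": 0},
    {"dx": 0, "dy": 0, "dz": 0.02, "rx": 0, "ry": 0, "rz": 0},
    {"dx": 0, "dy": 0, "dz": 0.02, "rx": 0, "ry": 0, "rz": 0},
    {"dx": 0, "dy": 0, "dz": 0.02, "rx": 0, "ry": 0, "rz": 0},
    {"dx": 0, "dy": 0, "dz": 0, "rx": 0, "ry": 0, "rz": 0},
    {"dx": 0, "dy": 0, "dz": 0, "rx": 0, "ry": 0, "rz": 0},
    {"dx": 0, "dy": 0, "dz": 0, "rx": 0, "ry": 0, "rz": 0},
    {"dx": 0, "dy": 0, "dz": 0, "rx": 0, "ry": 0, "rz": 0},
    {"dx": 0, "dy": 0, "dz": 0, "rx": 0, "ry": 0, "rz": 0},
    {"dx": 0, "dy": 0, "dz": 0, "rx": 0, "ry": 0, "rz": 0}
  ]
}}

```text
t: 32.8
tcp_pos: [0.5579, -0.1376, 0.1414]
tool_rot: [0.993, 0.122, 0.0, 0.0]
force: [-0.3, -1.3, 6.4]
finger_gap: 0.242
gripper_force: 59.6
```

>>> {"method": "move_arm", "body": {
  "targets": [
    {"dx": 0, "dy": 0, "dz": 0, "rx": 0, "ry": 0, "rz": 0},
    {"dx": 0, "dy": 0, "dz": 0, "rx": 0, "ry": 0, "rz": 0},
    {"dx": 0, "dy": 0, "dz": 0, "rx": 0, "ry": 0, "rz": 0},
    {"dx": 0, "dy": 0, "dz": 0, "rx": 0, "ry": 0, "rz": 0},
    {"dx": 0, "dy": 0, "dz": 0, "rx": 0, "ry": 0, "rz": 0},
    {"dx": 0, "dy": 0, "dz": 0, "rx": 0, "ry": 0, "rz": 0},
    {"dx": 0, "dy": 0, "dz": 0, "rx": 0, "ry": 0, "rz": 0},
    {"dx": 0, "dy": 0, "dz": 0, "rx": 0, "ry": 0, "rz": 0},
    {"dx": 0, "dy": 0, "dz": 0, "rx": 0, "ry": 0, "rz": 0},
    {"dx": 0, "dy": 0, "dz": 0, "rx": 0, "ry": 0, "rz": 0}
  ],
  "claw": 60
}}

```text
t: 34.05
tcp_pos: [0.5577, -0.1376, 0.1411]
tool_rot: [0.993, 0.122, -0.0, 0.0]
force: [-0.8, -0.9, -0.4]
finger_gap: 0.598
gripper_force: 0.0
```

>>> {"method": "move_arm", "body": {
  "targets": [
    {"dx": 0, "dy": 0, "dz": 0.3, "rx": 0, "ry": 0, "rz": 0},
    {"dx": 0, "dy": 0, "dz": 0.5, "rx": 0, "ry": 0, "rz": 0},
    {"dx": 0, "dy": 0, "dz": 0.6, "rx": 0, "ry": 0, "rz": 0},
    {"dx": 0, "dy": 0, "dz": 0.8, "rx": 0, "ry": 0, "rz": 0},
    {"dx": 0, "dy": 0, "dz": 0.8, "rx": 0, "ry": 0, "rz": 0},
    {"dx": 0, "dy": 0, "dz": 0.8, "rx": 0, "ry": 0, "rz": 0},
    {"dx": 0, "dy": 0, "dz": 0.6, "rx": 0, "ry": 0, "rz": 0},
    {"dx": 0, "dy": 0, "dz": 0.4, "rx": 0, "ry": 0, "rz": 0},
    {"dx": 0, "dy": 0, "dz": 0, "rx": 0, "ry": 0, "rz": 0},
    {"dx": 0, "dy": 0, "dz": 0, "rx": 0, "ry": 0, "rz": 0}
  ]
}}

```text
t: 35.3
tcp_pos: [0.5573, -0.1374, 0.2604]
tool_rot: [0.993, 0.122, -0.001, -0.0]
force: [-0.6, 0.1, 0.5]
finger_gap: 0.598
gripper_force: 0.0
```

Run:
```python
from h import *
b=snap('side')
cv2.imwrite('pics/s6.png',cv2.resize(b[110:185,320:410,::-1],None,fx=8,fy=8,interpolation=cv2.INTER_CUBIC))
for z in(.182,.122,.110,.119): print(z,(proj('side',[.558,-.1375,z])[0]-[320,110])*8)
```

```text
0.182 [308.88111099 252.2952507 ]
0.122 [299.07995423 396.16095517]
0.11 [297.2042628  423.63438727]
0.119 [298.60848476 403.06838217]
```

View pics/s6.png

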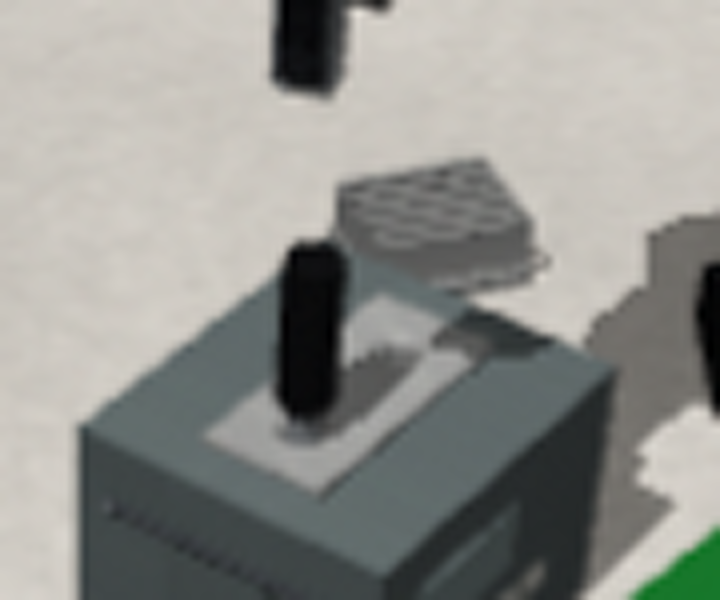

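The probe stands free and upright: handle top at crop (313,255) against a prediction of (309,252) for 80 mm depth. Its lower ring is hidden below the rim near (300,430), and the gripper is clear above.

```bash
python3 -c "
from h import *
print(order.sign_off())"
```

```text
the job is handed in; nothing more can be done
None
```

The long probe stands pushed home in well A (the +y well), about 80 mm deep by the arm after a 14 N push, so the rim lies between the rings; well B was not needed, the gripper has let go, and the job is handed in.

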